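Open the ice cleat case

TASK

Open the oblong ice cleat case whose sliding lid carries an upright tab: lift the tab end of the lid over the stop lip, slide the lid out of its grooves towards that end, and lay it gently down flat in the basket that stands empty. Let go of it there, and leave the glass lantern globe where it stands.

Things in the scene. Friction and masses are not known exactly. Their poses are not given: they have to be found in the camera images.
- lid_grip (a point): Centre of the tab on the case's loose grey lid (90 g). Lid plate 132 mm long (x), 84 wide (y), 5 thick; tab 40 (x) x 14 (y), 32 high on the plate; pinch it across y. This point is 16 mm above the plate's top, 21 above its underside, 45 to the front (-x) of the plate's middle, 21 from its front end. x runs from tab end to rear end, z up.
- case: Grey case 150 (x) x 100 mm, fixed; origin under its centre, -x the front. Closed lid: centred, underside 50 up, between side walls 58 high. Front wall ends in a stop lip 55 high, flush with lid top. Grooves only in the rear (x > 19), top 67 high, 7 play over the lid: raise the tab 8 to 12 mm, the lid tilting a little, and slide to -x; free after 47 mm.
- basket_empty: The empty one of two equal square woven wooden baskets, fixed: 230 mm square outside, 218 inside, 60 high, floor 6 thick. Origin at the centre of its underside, x and y along its sides, z up. The other basket holds a brush, a tin and a jar.
- globe: Glass lantern globe standing loose on the bench behind the case, 92 mm across, 110 mm high. Origin at the centre of its underside, z up.
Not all that is in view belongs to the job. What is shaped like the part that bears lid_grip but orange or turquoise is not meant.

How it is judged:
By the outcome, as a careful person would: the job done as asked, in the order asked, and still so for the second after the job is handed in, with the robot touching nothing.
It also fails if it takes over 40 s, if anything falls off the work surface, if the arm or the gripper's body presses on something with over 40 N, if the wrist force passes 120 N, or if a joint passes its speed limit or range.

ROBOT

A 7-joint arm with a two-finger parallel gripper is mounted at the origin on the work surface. World frame = base frame: x ahead of the robot, y to its left, z up, the work surface at z = 0. Lengths are in m, angles in rad, forces in N, time in s.
With the tool pointing down it reaches from about 0.425 to 0.925 m from the base axis. Payload 6.8 kg.
Tool frame: the origin (TCP) lies on the centre line of the jaws, within the pads' length; the fingertips stand 11 mm ahead of it and the grasp point (between the pads) lies 8 mm behind it; z points along the fingers, x is the direction in which the jaws open and shut, and the axes are right-handed (so a half turn about z gives the same grasp; the last joint's range is limited). The gripper opens to 85 mm and grips with 20 to 120 N. Pads are 22 mm wide; open, the fingers measure 114 mm over their backs; the gripper's body (76 mm by 85 mm) begins 54 mm behind the grasp point. The pads swing forward as they close: fully open they stand 13 mm farther back than shut.
Start: joints at [1.014, 0.477, 0.022, 1.555, -0.011, 1.109, -0.083], TCP at [0.293, -0.608, 0.242] pointing down, gripper open.
Joint ranges: [-2.96, 2.96], [-0.34, 2.1], [-1.41, 1.46], [0.24, 2.44], [-1.37, 4.51], [0.17, 1.92], [-2.96, 2.96]. Speed limits (rad/s): [2.39, 2.39, 3.14, 3.14, 3.14, 3.14, 3.14].

INTERFACE

Orientations are given as a unit quaternion [w, x, y, z].
In Python, from rig import robot gives the robot as it stands.
- The arm moves only by the tool step_arm, never from a script. Its argument "steps" is a list of rows, each a list of 3 entries, a list of its own where there are three numbers: the turn, a rotation vector about the tool's x, y, z in degrees, then the shift along the tool's x, y, z in m, then the finger opening in m, from 0 to 0.0854. A call has 1 to 20 rows; each row shifts and turns the commanded pose from where the row before left it, along the tool's axes as they then stand; what a row does not reach is not made up. A row lasts 1/8 s, in which the tool goes at most 62.5 mm and 10.7 degrees, less where a joint would pass 70% of its speed; a pose out of reach is approached as far as the arm can. A call is refused whole if a number of a shift passes 0.0625 or a number of a turn 10.7, either way. A call with a gripper value outside its range is refused whole. The fingers move at their own pace and stop on an object; "force" is the grip in N (left out, the last holds). Time passes only in rows, so rows that do not move let the fingers close. It gives the time, the measured TCP pose, the force and the opening at its end, in the units of the state.
- robot.sense(): the state, without advancing time (a new reading comes with each control period).
- robot.get_image(name): name is "scene" or "top"; returns a dict with "color" (480x640x3 uint8, red, green, blue), "fx", "fy", "cx", "cy" (pixels), "rvec" (rotation vector, rad) and "tvec" (3), from world to camera coordinates, as OpenCV has them. Camera axes: x right, y down, z forward; pixel columns grow to the right and rows downward; lengths in m; the calibration is good to about 2 mm. A picture is of the moment at which its call begins. There is no depth.
- robot.close_job(): hands the job in, once; it reports no verdict.
The state is a dict: "time": time; "joint_pos": joint angles; "qd": joint speeds; "effort": joint torques, N m; "tool_pos": TCP position; "ee_rot": TCP orientation; "ft_force": force on the tool from outside, world axes, zero at the start; "ft_torque": the same for the moment, N m; "gripper_width": finger opening in m.
Only numpy, scipy, OpenCV 4.12 (cv2) and the standard library are available. Lean on these libraries where they do the work, as an engineer would, in place of code of your own. Each camera call takes 0.05 s, during which the arm holds its last target. There are 200 camera calls.

## Working session

There is one attempt and no reset: what is moved stays moved. The work goes in short steps, Python scripts to look and compute and a tool call to move; the robot and the scene stay as the last step left them, time stands still between calls to the robot, and variables do not carry over. Pictures are saved under pics/ and viewed, about 8 in all and at most 12, crops included, and the job is handed in when it is done.

Besides the shell and the picture viewer there is one more tool, called after ">>>" as name(argument=value, ...) on one line, values as JSON. step_arm: Moves the arm, as the interface text tells. Its arguments: {"type":"object","properties":{"steps":{"type":"array","items":{"type":"array"}},"force":{"type":"number"}},"required":["steps"]}

```bash
mkdir -p pics; cat > h.py <<'E'
import numpy as np, cv2, sys
from rig import robot
def shot(n,f):
    d=robot.get_image(n); cv2.imwrite(f,d["color"][:,:,::-1]); return d
def ray(d,u,v,z):
    R=cv2.Rodrigues(np.array(d["rvec"],float))[0]; t=np.array(d["tvec"],float)
    c=-R.T@t; r=R.T@np.array([(u-d["cx"])/d["fx"],(v-d["cy"])/d["fy"],1])
    return c+r*(z-c[2])/r[2]
def proj(d,P):
    K=np.array([[d["fx"],0,d["cx"]],[0,d["fy"],d["cy"]],[0,0,1.]])
    return cv2.projectPoints(np.array(P,float).reshape(-1,1,3),np.array(d["rvec"],float),np.array(d["tvec"],float),K,None)[0].reshape(-1,2)
E
python3 - <<'E'
from h import *
import pickle
D={}
for n in("scene","top"):
    D[n]=shot(n,f"pics/{n}0.png"); d=D[n]; R=cv2.Rodrigues(np.array(d["rvec"],float))[0]; print(n,-R.T@np.array(d["tvec"]),R.round(2).tolist(),d["fx"])
pickle.dump(D,open("d0.pkl","wb"))
s=robot.sense(); print(s)
E
```

```text
scene [ 1.15937855 -0.18240151  0.99174419] [[0.3, 0.96, -0.01], [0.77, -0.24, -0.59], [-0.57, 0.17, -0.8]] 485.8544393188028
top [0.37822368 0.01542025 1.2728087 ] [[0.02, -1.0, 0.01], [-0.99, -0.02, -0.1], [0.1, -0.01, -0.99]] 564.6159891706919
{'time': 0.1, 'joint_pos': array([ 1.01385676,  0.47774238,  0.02233669,  1.55635648, -0.01146548,
        1.1092992 , -0.08306758]), 'qd': array([-0.00105285, -0.00200163,  0.00049308, -0.00269608,  0.00074007,
        0.00067927,  0.00063779]), 'effort': array([ 4.81521172e-03, -5.97752774e+01,  1.61371708e+00, -2.81950629e+01,
        1.27214834e-02,  5.08261626e-03, -1.60091247e-05]), 'tool_pos': array([ 0.2926562 , -0.60768116,  0.24140444]), 'ee_rot': array([-3.80444346e-04,  8.46754151e-01, -5.31983744e-01, -7.47369208e-04]), 'ft_force': array([ 0.68746838,  0.10687958, -0.20322555]), 'ft_torque': array([-0.01655095,  0.03646571,  0.02624153]), 'gripper_width': 0.08543806904999825}
```

View pics/scene0.png

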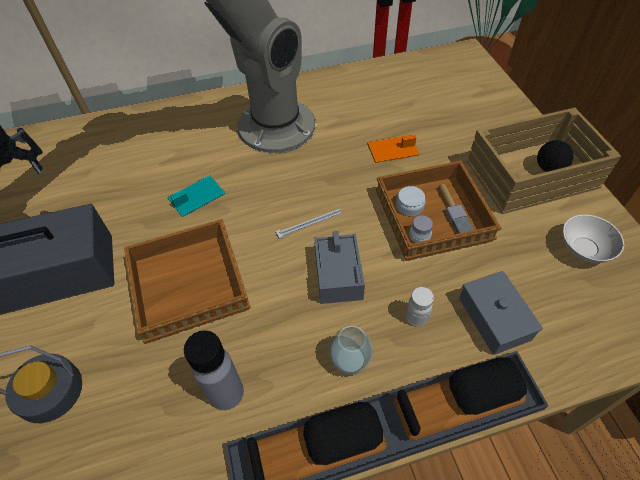

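View pics/top0.png

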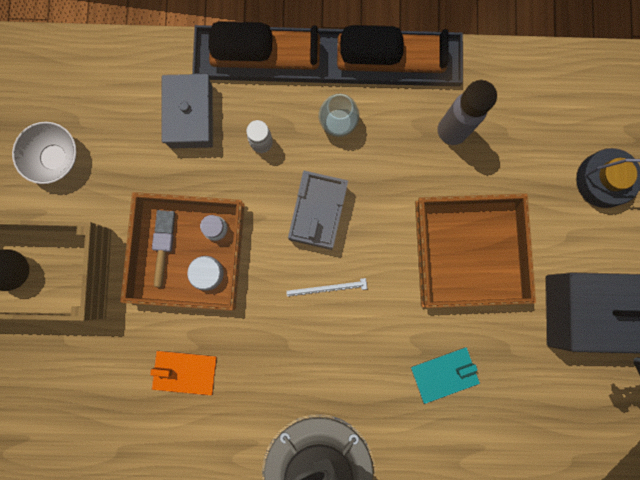

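Top view: two grey cases. The one at (318,212) has a sliding lid with an upright tab at its robot-facing end, near (314,230). The one at (186,110) has a round knob, so it isn't the one. The orange (183,373) and turquoise (446,375) plates are decoys. The empty basket is at (475,250), the filled one at (183,250) and the globe at (339,117). Next is a crop to confirm.

```bash
python3 - <<'E'
import cv2,numpy as np
a=cv2.imread("pics/top0.png")[160:260,270:370]; b=cv2.imread("pics/scene0.png")[220:310,300:380]
a=cv2.resize(a,(400,400),interpolation=cv2.INTER_CUBIC); b=cv2.resize(b,(400,450),interpolation=cv2.INTER_CUBIC)[:400] if 0 else cv2.resize(b,(356,400),interpolation=cv2.INTER_CUBIC)
cv2.imwrite("pics/crop1.png",np.hstack([a,b]))
E
```

```text
(no output)
```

View pics/crop1.png

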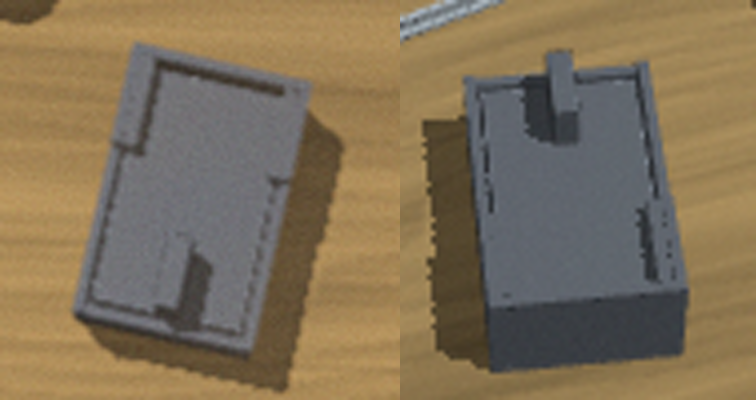

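Confirmed: tab lid, tab end facing the robot. Now fitting poses.

```bash
python3 - <<'E'
from h import *
import pickle
from scipy.optimize import least_squares
D=pickle.load(open("d0.pkl","rb"))
def fit(pts,p0,hz=False):
    def W(p,q):
        c,s=np.cos(p[2]),np.sin(p[2]); z=p[3] if q[2]<0 else q[2]
        return [p[0]+c*q[0]-s*q[1],p[1]+s*q[0]+c*q[1],z]
    f=lambda p:np.concatenate([proj(D[n],W(p,q))[0]-uv for n,q,uv in pts])
    r=least_squares(f,p0,loss='soft_l1'); print(r.x.round(4),"yaw",np.degrees(r.x[2]).round(1)); print(f(r.x).reshape(-1,2).round(1).tolist()); return r.x
m=.001
P=[("top",(-75,50,58),(288.9,237.8)),("top",(-75,-50,58),(332,245)),("top",(75,50,-1),(304.25,170.75)),("top",(75,-50,-1),(347.75,180.5)),
("scene",(75,-50,0),(320.4,303.6)),("scene",(75,50,0),(364,299.8)),("scene",(75,-50,-1),(320,288.5-20)),("scene",(75,50,-1),(364.7,284.7)),
("scene",(-45,0,87),(336.4,238)),("top",(-45,0,87),(315.2,228))]
P[6]=("scene",(75,-50,-1),(320,288.5))
P=[(n,np.array(q)*m,np.array(u)) for n,q,u in P]
c0=ray(D["top"],318,212,.06); print(c0)
fit(P,[c0[0],c0[1],-.2,.07])
B=[("top",(115,115,60),(416,197)),("top",(115,-115,60),(528,195)),("top",(-115,-115,60),(534,303)),("top",(-115,115,60),(424,309)),]
B=[(n,np.array(q)*m,np.array(u)) for n,q,u in B]
b=ray(D["top"],475,250,.06); fit(B,[b[0],b[1],0])
print("globe",ray(D["top"],338,130,0.02), ray(D["scene"],350,365,0.01))
E
```

```text
[0.55910707 0.01437862 0.06      ]
[ 0.5674  0.0148 -0.1846  0.0627] yaw -10.6
[[-0.8, -0.6], [1.4, 1.7], [-1.7, -0.7], [-0.3, -1.1], [-0.2, -0.4], [-1.0, -1.2], [-0.5, 0.8], [-0.3, -0.1], [-1.1, -0.9], [-1.6, -1.2]]
[ 0.484  -0.3288  0.0521] yaw 3.0
[[4.3, 2.1], [-2.8, 1.3], [-1.7, -0.8], [1.4, -3.6]]
globe [ 0.75472891 -0.02673457  0.02      ] [ 0.79693796 -0.03173661  0.01      ]
```

>>> step_arm(steps=[[[0,0,0],[-0.0335,-0.0344,0.004],0.085],[[0,0,0],[-0.0335,-0.0344,0.004],0.085],[[0,0,0],[-0.0335,-0.0344,0.004],0.085],[[0,0,0],[-0.0335,-0.0344,0.004],0.085],[[0,0,0],[-0.0335,-0.0344,0.004],0.085],[[0,0,0],[-0.0335,-0.0344,0.004],0.085],[[0,0,0],[-0.0335,-0.0344,0.004],0.085],[[0,0,0],[-0.0335,-0.0344,0.004],0.085],[[0,0,0],[-0.0335,-0.0344,0.004],0.085],[[0,0,0],[-0.0335,-0.0344,0.004],0.085],[[0,0,0],[-0.0335,-0.0344,0.004],0.085],[[0,0,0],[-0.0335,-0.0344,0.004],0.085],[[0,0,0],[-0.0335,-0.0344,0.004],0.085],[[0,0,0],[-0.0335,-0.0344,0.004],0.085],[[0,0,9.1],[0,0,0],0.085],[[0,0,9.1],[0,0,0],0.085],[[0,0,9.1],[0,0,0],0.085],[[0,0,9.0],[0,0,0],0.085],[[0,0,0],[0,0,0],0.085]], force=40)

```text
time: 2.48
tool_pos: [0.5231, 0.0234, 0.186]
ee_rot: [-0.0, -0.639, 0.769, 0.0]
ft_force: [-0.8, 0.8, 0.2]
gripper_width: 0.0851
```

```bash
cat > ov.py <<'E'
from h import *
def over(d,pose,lidT=None):
    x,y,a=pose; im=d["color"][:,:,::-1].copy()
    im=cv2.resize(im,None,fx=5,fy=5,interpolation=cv2.INTER_CUBIC)
    def W(q): return [[x+np.cos(a)*u-np.sin(a)*v,y+np.sin(a)*u+np.cos(a)*v,w] for u,v,w in np.array(q)*.001]
    def loop(q,c): cv2.polylines(im,[(proj(d,W(q))*5+2).astype(int)],True,c,1,cv2.LINE_AA)
    loop([(-75,-50,0),(-75,50,0),(75,50,0),(75,-50,0)],(0,255,0))
    loop([(-75,-50,58),(-75,50,58),(19,50,58),(19,-50,58)],(0,255,255))
    loop([(-65,-7,87),(-65,7,87),(-25,7,87),(-25,-7,87)],(0,0,255))
    loop([(-65,-7,55),(-65,7,55),(-25,7,55),(-25,-7,55)],(255,0,255))
    return im
E
python3 - <<'E'
from ov import *
import pickle
D=pickle.load(open("d0.pkl","rb")); p=(.5674,.0148,-.1846)
a=over(D["top"],p)[160*5:260*5,275*5:355*5]; b=over(D["scene"],p)[225*5:310*5,300*5:380*5]
d=robot.get_image("scene"); e=over(d,p)[190*5:310*5,300*5:380*5]; s=robot.sense(); print(s["tool_pos"])
r=lambda i,w:cv2.resize(i,(w,500))
cv2.imwrite("pics/ov1.png",np.hstack([r(a,270),r(b,270),r(e,250)]))
E
```

```text
[0.52308898 0.02336273 0.18608199]
```

View pics/ov1.png

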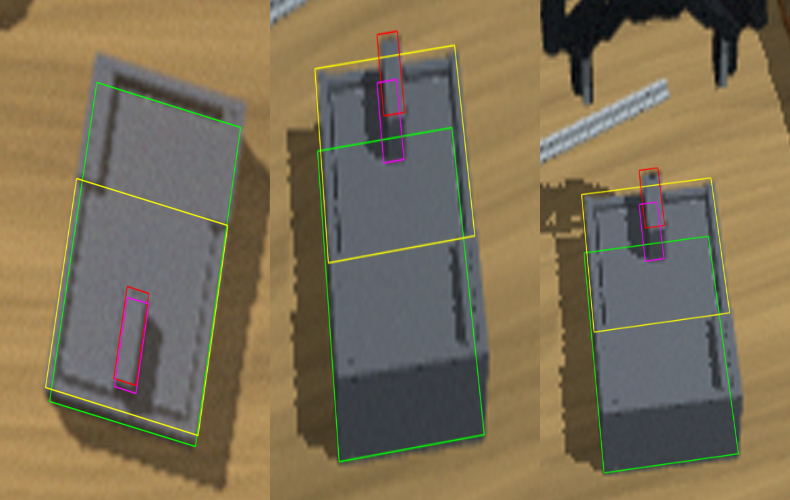

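The overlay agrees to about 2–3 mm, with the tab slightly towards +y. Descending.

>>> step_arm(steps=[[[0,0,0],[-0.0015,-0.002,0.02],0.085],[[0,0,0],[0,0,0.02],0.085],[[0,0,0],[0,0,0.02],0.085],[[0,0,0],[0,0,0.02],0.085],[[0,0,0],[0,0,0.015],0.085],[[0,0,0],[0,0,0.012],0.085],[[0,0,0],[0,0,0.01],0.085],[[0,0,0],[0,0,0],0.06],[[0,0,0],[0,0,0],0.035],[[0,0,0],[0,0,0],0.03],[[0,0,0],[0,0,0],0.03]], force=20)

```text
time: 3.9
tool_pos: [0.5258, 0.0244, 0.0697]
ee_rot: [0.0, -0.639, 0.769, -0.0]
ft_force: [0.2, -0.2, 0.6]
gripper_width: 0.0298
```

```bash
python3 - <<'E'
from h import *
d=robot.get_image("scene"); e=robot.get_image("top")
a=cv2.resize(d["color"][200:300,290:390,::-1],(400,400),interpolation=cv2.INTER_CUBIC)
b=cv2.resize(e["color"][160:260,270:370,::-1],(400,400),interpolation=cv2.INTER_CUBIC)
cv2.imwrite("pics/c2.png",np.hstack([a,b])); s=robot.sense(); print(s["ft_force"],s["tool_pos"])
E
```

```text
[ 0.78825997 -0.79861679 -0.1442706 ] [0.52570646 0.02446491 0.0695593 ]
```

View pics/c2.png

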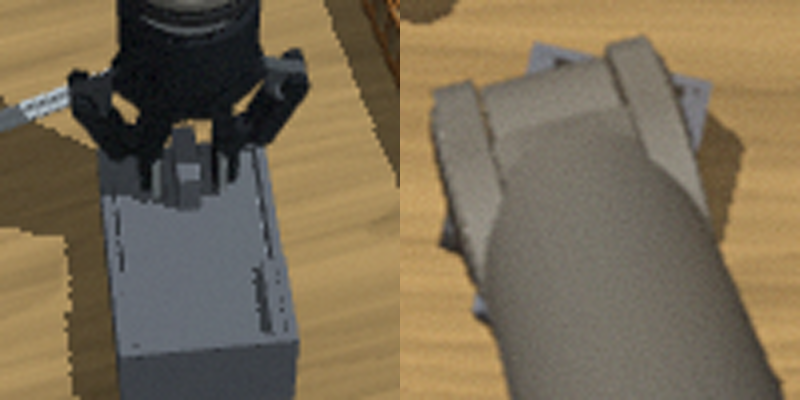

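The scene view shows the tab, at crop (188,170), midway between the fingers at (155,175) and (222,170). Closing.

>>> step_arm(steps=[[[0,0,0],[0,0,0],0.015],[[0,0,0],[0,0,0],0.008],[[0,0,0],[0,0,0],0.008],[[0,0,0],[0,0,0],0.008],[[0,0,0],[0,0,0],0.008]], force=40)

```text
time: 4.62
tool_pos: [0.5257, 0.0243, 0.0695]
ee_rot: [0.0, -0.639, 0.769, -0.0]
ft_force: [-0.4, -1.5, 5.2]
gripper_width: 0.0136
```

>>> step_arm(steps=[[[-0.8,0,0],[0,0,-0.002],0.008],[[-0.8,0,0],[0,0,-0.002],0.008],[[-0.8,0,0],[0,0,-0.002],0.008],[[-0.8,0,0],[0,0,-0.002],0.008],[[-0.8,0,0],[0,0,-0.002],0.008],[[0,0,0],[0,0,0],0.008]])

```text
time: 5.38
tool_pos: [0.5262, 0.0243, 0.0794]
ee_rot: [-0.022, -0.638, 0.769, 0.027]
ft_force: [-0.3, 0.8, -1.0]
gripper_width: 0.0133
```

```bash
python3 - <<'E'
from h import *
from scipy.spatial.transform import Rotation as R
s=robot.sense(); q=s["ee_rot"]; print(s["tool_pos"],s["ft_force"],s["ft_torque"]); print(R.from_quat([*q[1:],q[0]]).as_matrix().round(3))
E
```

```text
[0.52620024 0.0243187  0.07941459] [-0.33109499  0.8432561  -1.02562042] [ 0.03795697 -0.05089511  0.02610604]
[[-0.184 -0.981 -0.068]
 [-0.983  0.184  0.013]
 [-0.     0.07  -0.998]]
```

>>> step_arm(steps=[[[0,0,0],[0,0.003,0.0002],0.008],[[0,0,0],[0,0.004,0.0003],0.008],[[0,0,0],[0,0.004,0.0003],0.008],[[0,0,0],[0,0.004,0.0003],0.008]])

```text
time: 5.88
tool_pos: [0.5106, 0.0272, 0.0793]
ee_rot: [-0.022, -0.639, 0.769, 0.027]
ft_force: [0.1, -0.1, -1.2]
gripper_width: 0.0136
```

```bash
python3 - <<'E'
from h import *
d=robot.get_image("scene")
a=cv2.resize(d["color"][200:300,290:390,::-1],(500,500),interpolation=cv2.INTER_CUBIC)
cv2.imwrite("pics/c3.png",a); s=robot.sense(); print(s["ft_force"],s["tool_pos"])
E
```

```text
[ 0.10971677 -0.10728571 -0.91049897] [0.51008005 0.02735029 0.07921115]
```

View pics/c3.png

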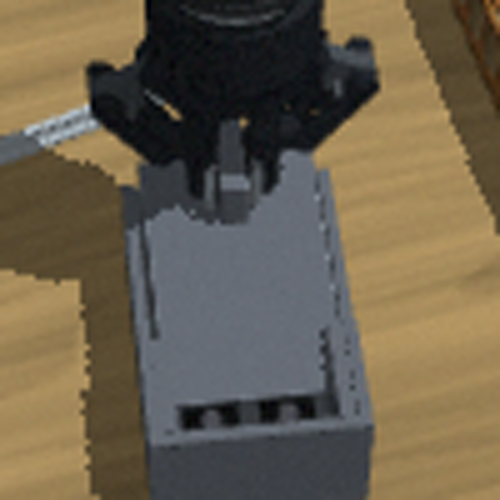

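The lid is sliding freely: a gap with the contents visible has opened at the rear (crop 180–320, 410), and forces are near zero. Continuing out to about 75 mm, then lifting.

>>> step_arm(steps=[[[0,0,0],[0,0.006,0.0004],0.008],[[0,0,0],[0,0.006,0.0004],0.008],[[0,0,0],[0,0.006,0.0004],0.008],[[0,0,0],[0,0.006,0.0004],0.008],[[0,0,0],[0,0.006,0.0004],0.008],[[0,0,0],[0,0.006,0.0004],0.008],[[0,0,0],[0,0.006,0.0004],0.008],[[0,0,0],[0,0.006,0.0004],0.008],[[0,0,0],[0,0.006,0.0004],0.008],[[0,0,0],[0,0,0],0.008]])

```text
time: 7.18
tool_pos: [0.4573, 0.0372, 0.0794]
ee_rot: [-0.022, -0.639, 0.769, 0.027]
ft_force: [1.1, -0.6, -0.8]
gripper_width: 0.0133
```

>>> step_arm(steps=[[[0,0,0],[0,0,-0.01],0.008],[[0,0,0],[0,0,-0.02],0.008],[[0.8,0,0],[0,0,-0.02],0.008],[[0.8,0,0],[0,0,-0.02],0.008],[[0.8,0,0],[0,0,-0.02],0.008],[[0.8,0,0],[0,0,-0.02],0.008],[[0.8,0,0],[0,0,-0.01],0.008],[[0,0,0],[0,0,0],0.008]])

```text
time: 8.18
tool_pos: [0.464, 0.0361, 0.2]
ee_rot: [0.001, -0.639, 0.769, -0.001]
ft_force: [0.4, 0.1, -0.9]
gripper_width: 0.0137
```

>>> step_arm(steps=[[[0,0,0],[0.015,-0.0016,0],0.008],[[0,0,0],[0.0297,-0.0033,0],0.008],[[0,0,0],[0.0297,-0.0033,0],0.008],[[0,0,0],[0.0297,-0.0033,0],0.008],[[0,0,0],[0.0297,-0.0033,0],0.008],[[0,0,0],[0.0297,-0.0033,0],0.008],[[0,0,0],[0.0297,-0.0033,0],0.008],[[0,0,0],[0.0297,-0.0033,0],0.008],[[0,0,0],[0.0297,-0.0033,0],0.008],[[0,0,0],[0.0297,-0.0033,0],0.008],[[0,0,0],[0.0297,-0.0033,0],0.008],[[0,0,0],[0.0297,-0.0033,0],0.008],[[0,0,0],[0.015,-0.0016,0],0.008],[[0,0,0],[0,0,0],0.008]])

```text
time: 9.93
tool_pos: [0.4363, -0.3228, 0.1986]
ee_rot: [-0.0, -0.638, 0.77, 0.001]
ft_force: [-0.3, -0.2, -0.7]
gripper_width: 0.0134
```

```bash
python3 - <<'E'
from h import *
d=shot("scene","pics/s4.png"); s=robot.sense(); print(s["ft_force"],s["tool_pos"])
E
```

```text
[ 0.72498028 -0.0832091  -1.77373729] [ 0.43676853 -0.32151368  0.19868448]
```

View pics/s4.png

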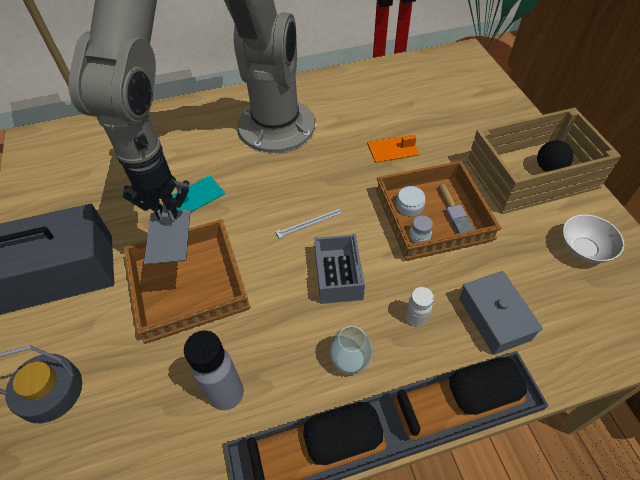

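The lid is held level over the empty basket, at (168,238). The case is open and the globe (351,350) hasn't moved. Cross-checking the basket centre from the scene camera.

```bash
python3 - <<'E'
from h import *
import pickle
D=pickle.load(open("d0.pkl","rb"))
for n,c in(("scene",[(125,250),(222,221),(248,303),(137,338)]),("top",[(416,197),(530,195),(534,303),(424,309)])):
    P=np.array([ray(D[n],u,v,.06) for u,v in c]); print(P.round(3).tolist(),P.mean(0).round(3))
E
```

```text
[[0.391, -0.454, 0.06], [0.373, -0.221, 0.06], [0.616, -0.206, 0.06], [0.628, -0.443, 0.06]] [ 0.502 -0.331  0.06 ]
[[0.597, -0.198, 0.06], [0.608, -0.448, 0.06], [0.373, -0.453, 0.06], [0.355, -0.217, 0.06]] [ 0.484 -0.329  0.06 ]
```

>>> step_arm(steps=[[[0,0,0],[0,-0.01,0.012],0.008],[[0,0,0],[0,0,0.022],0.008],[[0,0,0],[0,0,0.022],0.008],[[0,0,0],[0,0,0.022],0.008],[[0,0,0],[0,0,0.022],0.008],[[0,0,0],[0,0,0.022],0.008],[[0,0,0],[0,0,0.016],0.008],[[0,0,0],[0,0,0.012],0.008],[[0,0,0],[0,0,0.008],0.008],[[0,0,0],[0,0,0.005],0.008],[[0,0,0],[0,0,0.003],0.008],[[0,0,0],[0,0,0],0.008],[[0,0,0],[0,0,0],0.008]])

```text
time: 11.6
tool_pos: [0.4472, -0.3239, 0.0336]
ee_rot: [0.0, -0.639, 0.769, -0.0]
ft_force: [0.1, 0.3, -0.9]
gripper_width: 0.0132
```

>>> step_arm(steps=[[[0,0,0],[0,0,0.002],0.008],[[0,0,0],[0,0,0.002],0.008],[[0,0,0],[0,0,0.001],0.008],[[0,0,0],[0,0,0],0.008]])

```text
time: 12.1
tool_pos: [0.4469, -0.3237, 0.0281]
ee_rot: [-0.0, -0.639, 0.769, 0.0]
ft_force: [0.4, -0.2, -1.5]
gripper_width: 0.0137
```

>>> step_arm(steps=[[[0,0,0],[0,0,0.001],0.008],[[0,0,0],[0,0,0.001],0.008],[[0,0,0],[0,0,0],0.008]])

```text
time: 12.48
tool_pos: [0.447, -0.3237, 0.0262]
ee_rot: [-0.0, -0.639, 0.769, 0.0]
ft_force: [-0.0, -0.7, -1.6]
gripper_width: 0.0132
```

>>> step_arm(steps=[[[0,0,0],[0,0,0.0007],0.008],[[0,0,0],[0,0,0.0005],0.008],[[0,0,0],[0,0,0],0.008]])

```text
time: 12.85
tool_pos: [0.4471, -0.3238, 0.0255]
ee_rot: [0.0, -0.639, 0.769, -0.0]
ft_force: [-2.5, 0.3, 4.8]
gripper_width: 0.0131
```

There's contact at the expected height, about 5 N. Releasing slowly and going straight up.

>>> step_arm(steps=[[[0,0,0],[0,0,0],0.016],[[0,0,0],[0,0,0],0.02],[[0,0,0],[0,0,0],0.03],[[0,0,0],[0,0,0],0.04],[[0,0,0],[0,0,0],0.045],[[0,0,0],[0,0,0],0.045],[[0,0,0],[0,0,-0.01],0.045],[[0,0,0],[0,0,-0.02],0.045],[[0,0,0],[0,0,-0.03],0.045],[[0,0,0],[0,0,-0.04],0.045],[[0,0,0],[0,0,-0.04],0.045],[[0,0,0],[0,0,-0.04],0.045],[[0,0,0],[0,0,0],0.045],[[0,0,0],[0,0,0],0.045]])

```text
time: 14.6
tool_pos: [0.4466, -0.3235, 0.2051]
ee_rot: [-0.0, -0.639, 0.769, 0.0]
ft_force: [-0.1, -0.2, -0.1]
gripper_width: 0.0451
```

```bash
python3 - <<'E'
from h import *
d=shot("scene","pics/s5.png"); s=robot.sense(); print(s["ft_force"],s["tool_pos"],s["gripper_width"])
E
```

```text
[-0.27536157 -0.54662373  0.03022203] [ 0.44634612 -0.32331266  0.20438979] 0.04527624478797145
```

View pics/s5.png

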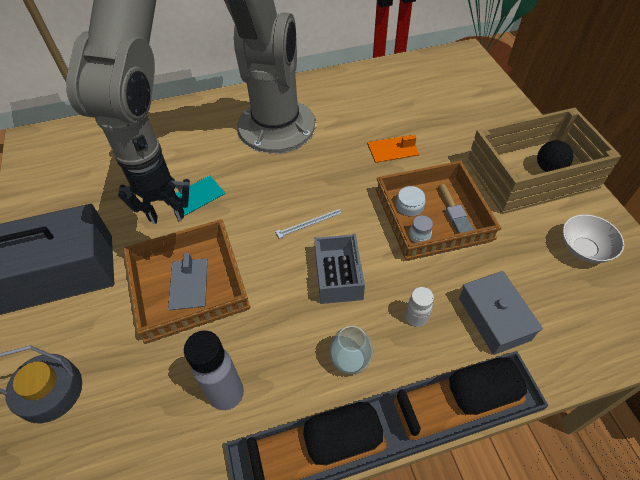

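The lid lies flat in the empty basket, at (188,280), with its tab up. The gripper is clear and the globe is still at (351,350). Handing in.

```bash
python3 -c "
from rig import robot
print(robot.close_job())"
```

```text
the job is handed in; nothing more can be done
None
```

I opened the case with the tabbed lid and laid the lid flat in the empty basket, then let go and handed the job in at about 15 s of the 40 s allowed.

- **Opening:** I pinched the tab, raised it 10 mm with about 4° of tilt, and slid the lid about 70 mm out towards the tab end before lifting it clear. The wrist force readings stayed near zero during the slide.
- **Placing:** The lid touched down in the basket with about 5 N. I released it there and raised the gripper straight up.
- **Last checks:** The final picture shows the lid flat inside the basket with clearance to its walls, the globe where it stood, and nothing else visibly moved. The gripper was clear and read about zero force.
- **Disagreement:** The two cameras put the basket centre about 18 mm apart in x (0.484 and 0.502 m). I aimed at about 0.49 m, which left roughly 3 cm of clearance either way.

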